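Set the length stop and hold a shelf edging strip out to it for the saw

ROBOT

A 7-joint arm with a two-finger parallel gripper is mounted at the origin on the work surface. World frame = base frame: x ahead of the robot, y to its left, z up, the work surface at z = 0. Lengths are in m, angles in rad, forces in N, time in s.
With the tool pointing down it reaches from about 0.35 to 0.9 m from the base axis. Payload 7.2 kg.
Tool frame: the origin (TCP) lies midway between the tips of the shut fingers; the grasp point (between the pads) lies 19 mm behind it (r.tcp_to_grasp is the z of the grasp point in the tool frame, in m); z points along the fingers, y is the line along which they close (so a half turn about z gives the same grasp; the last joint's range is limited). The gripper opens to 88 mm and grips with 3 to 60 N. Pads are 20 mm wide; open, the fingers measure 115 mm over their backs; the gripper's body (75 mm by 178 mm) begins 61 mm behind the grasp point.
Start: joints at [1.178, 0.411, -0.013, 1.596, 0.006, 1.134, -0.082], TCP at [0.199, -0.592, 0.223] pointing down, gripper open.
Joint ranges: [-2.95, 2.95], [-0.29, 1.99], [-1.47, 1.44], [0.14, 2.54], [-1.03, 4.17], [0.13, 1.85], [-2.86, 2.86]. Speed limits (rad/s): [2.39, 2.39, 3.01, 3.01, 3.14, 3.14, 3.14].

INTERFACE

Orientations are given as a 3x3 rotation matrix whose columns are the frame's x, y, z axes.
In Python, from cell import sensors, get_image, get_calibration, sign_off, r gives the robot as it stands.
- The arm moves only by the tool jog_arm, never from a script. Its argument "moves" is a list of rows, each a list of 3 entries, a list of its own where there are three numbers: the shift along the tool's x, y, z in cm, then the turn about the tool's z in degrees, then the closure in counts, from 0 (fully open) to 255 (shut). A call has 1 to 12 rows; each row shifts and turns the commanded pose from where the row before left it, along the tool's axes as they then stand; what a row does not reach is not made up. A row lasts 1/8 s, in which the tool goes at most 62.5 mm and 10.7 degrees, less where a joint would pass 70% of its speed; a pose out of reach is approached as far as the arm can. A call is refused whole if a number of a shift passes 6.25 or a number of a turn 10.7, either way. A call with a gripper value outside its range is refused whole. The fingers move at their own pace and stop on an object; "newtons" is the grip in N (left out, the last holds). Time passes only in rows, so rows that do not move let the fingers close. It gives the time, the measured TCP pose, the force, the opening and the grip force at its end, in the units of the state.
- sensors.observe(): the state, without advancing time (a new reading comes with each control period).
- get_image(name): name is "scene" or "side" or "wrist"; returns the picture (420x560x3 uint8, blue, green, red); there is no depth.
- get_calibration(name): a dict with "fovy" (degrees; the focal length in pixels is half the picture's height over the tangent of half this angle, whatever the lens; pixels are square), "cx", "cy" (the principal point, pixels), "R" (3x3) and "t" (3): a world point X has camera coordinates R X + t. Camera axes: x right, y down, z forward; pixel columns grow to the right and rows downward; lengths in m; the calibration is good to about 2 mm. A picture is of the moment at which its call begins: read the wrist's pose just before it. get_calibration takes no time and is no camera call; for the wrist camera it gives the pose at the moment of the call.
- sign_off(): hands the job in; it is judged then, once.
The state is a dict: "time": time; "joint_positions": joint angles; "joint_velocities": joint speeds; "effort": joint torques, N m; "tool_pos": TCP position; "ee_rot": TCP orientation; "force": force on the tool from outside, world axes, zero at the start; "torque": the same for the moment, N m; "opening": finger opening in m; "gripper_force": force on a finger pad.
Only numpy, scipy, OpenCV 4.12 (cv2) and the standard library are available. Lean on these libraries where they do the work, as an engineer would, in place of code of your own. Each camera call takes 0.05 s, during which the arm holds its last target. There are 200 camera calls.

TASK

This strip of white shelf edging is to be sawn at the end of the saw block: first slide the length stop along its rail until the inner face of its steel bar is level with the pencil line on the tape, and leave it there. Then slide the strip, flat on the block and never lifted, out over the block's end along its middle until the strip's end meets the steel bar squarely, without pushing the stop off the line. More than half of it then overhangs, so hold it flat on the block, do not let it tip at any time, and finish still holding it for the saw; leave the saw, tin, tape measure and brass coupling alone.

Things in the scene. Friction and masses are not known exactly. Their poses are not given: they have to be found in the camera images.
- stand: Saw block fixed to the bench. Plywood top 140 mm wide (own x -70 to +70 mm), 360 mm long (own y 0 to +360 mm), 90 mm above the bench. Origin: on the bench under the middle of the sawing edge, the end over which the strip is slid; own -y points outward from it (to the robot's right at yaw 0). Under the overhang is only the bench.
- stop (a joint): Length stop on its rail, in m: 0 with its inner face 190 mm outward of the sawing edge, growing outward to 0.155; starts 25 mm or more beyond the line. Friction of 9 N (2 N more at 0.1 m/s) keeps it where it is left; a harder push, also by the strip, moves it. Rail: 40 mm aluminium extrusion, own x 70 to 110 mm of the block, top flush with the block, to 440 mm beyond the edge.
- stop_face (a point): Point on the inner face (towards the block) of the stop's steel bar, on the block's middle line, 100 mm above the bench; axes as the saw block's. The bar is 8 mm thick, spans own x -47 to +118 mm of the block (across the strip's path and over the rail), 91.5 to 115 mm above the bench.
- stop_knob (a point): Centre (half-way up) of the round black knob on the stop, by which it is pulled along; no turning needed. 30 mm diameter, 112.5 to 142.5 mm above the bench, on the rail's middle line, 45 mm outward of the bar's inner face. The black saddle below it has its top 103.5 mm above the bench.
- mark: Pencil line on cream masking tape (30 mm long, 26 mm across) stuck flat on top of the rail, 90 mm above the bench. Origin on the line, which runs across the rail (own x); own y along the rail, as the saw block's. 215 to 265 mm outward of the sawing edge.
- strip_mid (a point): Centre (half-way up) of the loose strip of white shelf edging: 380 mm long (own y, 190 mm each way), 58 mm wide (own x), 20 mm thick, 0.24 to 0.39 kg, lying roughly along the block with 50 to 120 mm overhanging at the start. Can be pinched across its width from above, fingertips just above the block's top. Tips over the edge, unless held, when more than 190 mm overhangs.
- strip_end (a point): Middle of the strip's outer end face (the end that overhangs, its own -y end), half-way up; axes as the strip's.
- strip: The same strip, origin under its centre, on its underside; axes as the strip's.
- saw: Bystander: back saw with a dark wooden handle, 350 mm long, lying flat on the far side of the bench. Leave alone.
- tin: Bystander: tin, 74 mm diameter, 95 mm tall, standing on the far side of the bench; origin under its centre. Leave alone.
- tape_measure: Bystander: tape measure, 66 x 38 x 62 mm, standing on the bench near the robot; origin under its centre. Leave alone.
- coupling: Bystander: brass pipe coupling, 42 mm diameter, 45 mm tall, standing on the bench near the robot; origin under its centre. Leave alone.

How it is judged:
On the way, in this order (a step that is already met when the one before it is completed fails the run):
1. the length stop stands still at the pencil line (inner face within 5 mm) (y of stop_face in the frame of mark between -0.005 and 0.005 m and velocity of joint stop between -0.01 and 0.01 m/s), for 0.3 s.
2. the strip, flat on the block, has been slid out until its end meets the stop (y of stop_face in the frame of mark between -0.005 and 0.005 m and y of strip_end in the frame of stop_face between -0.004 and 0.005 m and z of strip_mid in the frame of stand between 0.095 and 0.104 m and angle between the z axis of strip_mid and the z axis of stand, either way round below 0.035 rad), for 0.2 s.
At the end, for the whole second after the job is handed in: Stop face within 5 mm of the pencil line; strip end within 5 mm (4 pressed in) of the stop face, square within 0.06 rad, within 35 mm of the block's middle line; strip flat on the block (4 mm, 0.035 rad), at rest, carried by the block and held by the robot (over 0.5 N) (all of step 2 and angle between the y axis of strip_mid and the y axis of stand, either way round below 0.06 rad and x of strip_end in the frame of stand between -0.035 and 0.035 m and contact force between any of the fingers, the arm and strip above 0.5 N and contact force between stand and strip above 0.2 N and linear speed of strip below 0.02 m/s); the arm keeps its last pose, push and grip.
It fails at once if the strip tips (more than 0.1 rad, 6 deg) or is lifted off the block (centre 20 mm up) (angle between strip_mid's own z axis and vertical above 0.1 rad or z of strip_mid in the frame of stand above 0.12 m).
It fails at once if the saw is shifted by more than 20 mm or tipped over (distance of saw from where it was at the start of the episode above 0.02 m or angle between saw's own z axis and vertical above 0.3 rad).
It fails at once if the tin is shifted by more than 20 mm or tipped over (distance of tin from where it was at the start of the episode above 0.02 m or angle between tin's own z axis and vertical above 0.3 rad).
It fails at once if the tape measure is shifted by more than 20 mm or tipped over (distance of tape_measure from where it was at the start of the episode above 0.02 m or angle between tape_measure's own z axis and vertical above 0.3 rad).
It fails at once if the coupling is shifted by more than 20 mm or tipped over (distance of coupling from where it was at the start of the episode above 0.02 m or angle between coupling's own z axis and vertical above 0.3 rad).
It also fails if it takes over 51 s, if anything falls off the work surface, if the arm or the gripper's body presses on something with over 40 N, if the wrist force passes 120 N, or if a joint passes its speed limit or range.

## Working session

There is one attempt and no reset: what is moved stays moved. The work goes in short steps, Python scripts to look and compute and a tool call to move; the robot and the scene stay as the last step left them, time stands still between calls to the robot, and variables do not carry over. Pictures are saved under pics/ and viewed, at most 10 in all, crops included, and the job is handed in when it is done.

Besides the shell and the picture viewer there is one more tool, called as name(argument=value, ...), one argument or row to a line, values as JSON. jog_arm: Moves the arm, as the interface text tells. Its arguments: {"type":"object","properties":{"moves":{"type":"array"},"newtons":{"type":"number"}},"required":["moves"]}

```bash
mkdir -p pics; ls; python3 - <<'E'
from cell import sensors, get_image, get_calibration, r
import cv2,numpy as np
for n in ("scene","side"):
    im=get_image(n); cv2.imwrite(f"pics/{n}0.png",im)
    print(n,get_calibration(n))
s=sensors.observe();print({k:np.round(v,3).tolist() for k,v in s.items()},r.tcp_to_grasp)
cv2.imwrite("pics/wrist0.png",get_image("wrist"));print(get_calibration("wrist"))
E
```

```text
pics
scene {'fovy': 51.6483293801323, 'cx': 283.1859847882794, 'cy': 217.25318289609592, 'R': array([[-0.82799497,  0.56063736,  0.0104923 ],
       [ 0.38848989,  0.58704581, -0.71024842],
       [-0.40435126, -0.58400597, -0.70387292]]), 't': array([ 0.46377557, -0.17502099,  1.25350099])}
side {'fovy': 55.84569577441976, 'cx': 280.85687423415595, 'cy': 209.72975616362768, 'R': array([[ 0.94197135, -0.33560323, -0.00777469],
       [-0.25643257, -0.70442275, -0.66183905],
       [ 0.21663866,  0.62542711, -0.74960565]]), 't': array([-0.53929815,  0.24374157,  0.8027668 ])}
{'time': 0.1, 'joint_positions': [1.178, 0.412, -0.013, 1.597, 0.006, 1.134, -0.082], 'joint_velocities': [-0.0, 0.001, -0.002, -0.002, 0.0, 0.0, 0.001], 'effort': [0.002, -58.91, 0.644, -29.171, -0.054, 0.014, 0.0], 'tool_pos': [0.199, -0.592, 0.222], 'ee_rot': [[0.948, 0.319, -0.001], [0.319, -0.948, 0.001], [-0.0, -0.001, -1.0]], 'force': [-0.596, 0.04, -0.184], 'torque': [0.012, 0.049, -0.003], 'gripper_force': 0.0, 'opening': 0.088} -0.0187
{'fovy': 61.02612046171306, 'cx': 287.49170835277596, 'cy': 208.51075018150846, 'R': array([[ 3.19626914e-01, -9.47543457e-01, -1.79521470e-04],
       [-9.04140987e-01, -3.05042994e-01,  2.99128479e-01],
       [-2.83491995e-01, -9.54472001e-02, -9.54212828e-01]]), 't': array([-0.62491659, -0.03554752,  0.39053942])}
```

View pics/scene0.png

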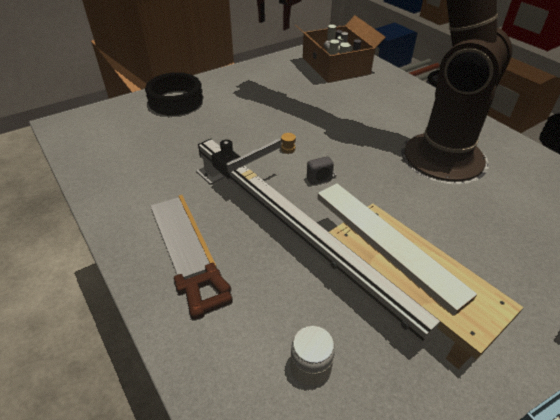

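View pics/side0.png

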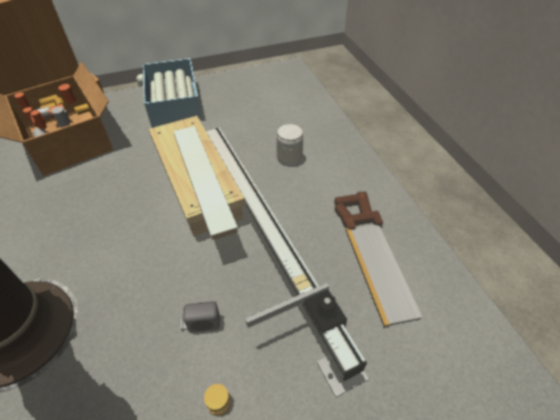

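View pics/wrist0.png

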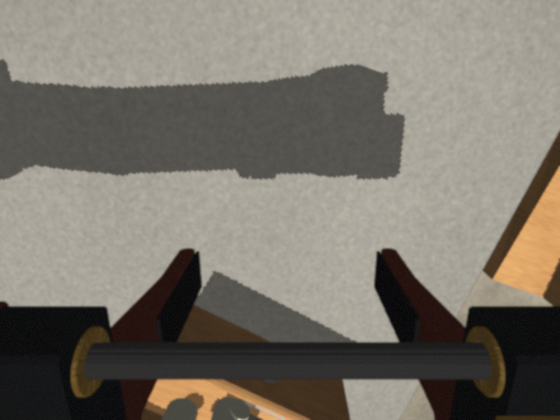

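The views show the strip on the plywood (scene about (395,245), side about (205,180)). The tape and stop are at scene (240,170) and side (305,290), the coupling and tape measure lie on the robot side, and the saw and tin on the far side. Next I'll measure by mask and zoom in on the stop.

```bash
cat > h.py <<'E'
import cv2,numpy as np
from cell import sensors,get_image,get_calibration
def ray(n,uv,z,c=None):
    c=c or get_calibration(n); f=210/np.tan(np.radians(c["fovy"])/2)
    d=c["R"].T@np.array([(uv[0]-c["cx"])/f,(uv[1]-c["cy"])/f,1]); o=-c["R"].T@c["t"]
    return o+d*(z-o[2])/d[2]
def px(n,X,c=None):
    c=c or get_calibration(n); f=210/np.tan(np.radians(c["fovy"])/2)
    p=c["R"]@np.asarray(X)+c["t"]; return np.array([f*p[0]/p[2]+c["cx"],f*p[1]/p[2]+c["cy"]])
E
python3 - <<'E'
from h import *
out=[]
for n,(x,y) in (("scene",(190,125)),("side",(250,250))):
    im=cv2.imread(f"pics/{n}0.png"); hsv=cv2.cvtColor(im,cv2.COLOR_BGR2HSV)
    out.append(cv2.resize(im[y:y+130,x:x+100],None,fx=4,fy=4,interpolation=cv2.INTER_CUBIC))
    roi=np.zeros(im.shape[:2],np.uint8)
    roi[(slice(180,345),slice(310,530)) if n=="scene" else (slice(110,245),slice(145,250))]=255
    w=cv2.inRange(hsv,(0,0,150),(180,70,255))&roi
    y_=cv2.inRange(hsv,(12,75,110),(35,255,255))&roi
    for nm,m,z in(("strip",w,.11),("ply",y_,.09)):
        cs=cv2.findContours(m,0,2)[0]
        for c in sorted(cs,key=cv2.contourArea)[-2:]:
            q=cv2.approxPolyDP(c,0.02*cv2.arcLength(c,True),True)[:,0]
            if cv2.contourArea(c)>300: print(n,nm,cv2.contourArea(c),[(p.tolist(),np.round(ray(n,p,z)[:2],3).tolist()) for p in q])
cv2.imwrite("pics/z.png",np.hstack(out)[:600,:800])
E
```

```text
scene strip 1648.5 [([310, 218], [0.544, 0.074]), ([314, 233], [0.563, 0.113]), ([430, 328], [0.532, 0.396]), ([439, 320], [0.507, 0.394])]
scene strip 3951.5 [([319, 192], [0.477, 0.019]), ([455, 308], [0.465, 0.393]), ([476, 294], [0.41, 0.395]), ([337, 183], [0.424, 0.017])]
scene ply 5915.5 [([329, 231], [0.52, 0.112]), ([470, 344], [0.485, 0.45]), ([522, 308], [0.349, 0.455]), ([374, 204], [0.384, 0.102]), ([477, 293], [0.39, 0.389]), ([455, 315], [0.462, 0.398])]
side strip 2770.0 [([174, 130], [0.412, 0.395]), ([210, 233], [0.424, 0.02]), ([235, 227], [0.477, 0.017]), ([195, 127], [0.467, 0.388])]
side strip 2953.0 [([145, 115], [0.347, 0.49]), ([145, 244], [0.293, 0.037]), ([213, 244], [0.423, -0.01]), ([190, 235], [0.384, 0.029])]
side ply 2803.0 [([196, 116], [0.482, 0.466]), ([150, 129], [0.35, 0.45]), ([187, 218], [0.386, 0.095]), ([200, 210], [0.418, 0.108]), ([176, 128], [0.419, 0.43]), ([197, 128], [0.473, 0.409]), ([227, 200], [0.483, 0.117]), ([243, 198], [0.52, 0.111])]
```

View pics/z.png

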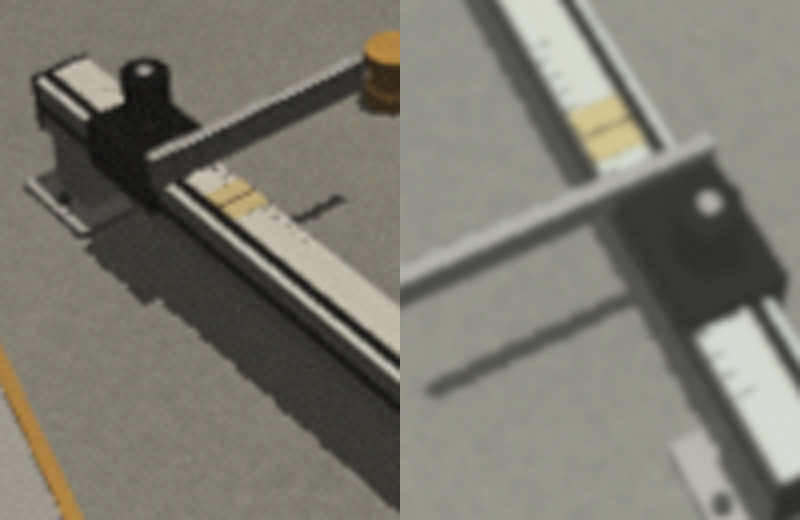

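The zoom shows the pencil line at scene (249.3,174.5) and side (301.8,282.5). The bar's inner top edge runs (230,167.5)–(281,142) in scene and (250,318.8)–(326,285) in side.

```bash
python3 - <<'E'
from h import *
P=lambda n,u,z:np.round(ray(n,u,z),4)[:2].tolist()
print("line",P("scene",(249.3,174.5),.09),P("side",(301.8,282.5),.09))
print("bar",[P("scene",u,.115) for u in((230,167.5),(281,142))],[P("side",u,.115) for u in((250,318.8),(326.2,285))])
print("knobtop",P("scene",(190+145/4,125+68/4),.1425),P("side",(250+308/4,250+202/4),.1425))
# edge line fits: ply near edge & strip edges, from mask boundaries
for n in("scene","side"):
    im=cv2.imread(f"pics/{n}0.png");hsv=cv2.cvtColor(im,cv2.COLOR_BGR2HSV)
    m=cv2.inRange(hsv,(0,0,150),(180,70,255))
    roi=np.zeros_like(m); cv2.fillPoly(roi,[np.array([[315,195],[340,178],[480,292],[455,312]] if n=="scene" else [[170,130],[200,122],[240,228],[208,238]])],255)
    roi=cv2.dilate(roi,np.ones((5,5)));m&=roi
    c=max(cv2.findContours(m,0,1)[0],key=cv2.contourArea)[:,0]
    W=np.array([ray(n,p,.11)[:2] for p in c]).astype(np.float32)
    print(n,"strip rect",cv2.minAreaRect(W))
    m=cv2.inRange(hsv,(12,75,110),(35,255,255))
    roi=np.zeros_like(m);roi[(slice(180,350),slice(310,530)) if n=="scene" else (slice(110,245),slice(145,250))]=255;m&=roi
    c=np.vstack([k[:,0] for k in cv2.findContours(m,0,1)[0] if cv2.contourArea(k)>100])
    W=np.array([ray(n,p,.09)[:2] for p in c])
    for nm,x0 in(("near",lambda y:.384-.1*(y-.102)),("far",lambda y:.522-.1*(y-.112))):
        s=W[(abs(W[:,0]-x0(W[:,1]))<.008)&(W[:,1]>.13)&(W[:,1]<.43)]
        vx,vy,a,b=cv2.fitLine(s.astype(np.float32),cv2.DIST_HUBER,0,.01,.01).ravel();print(nm,len(s),vx/vy,a+vx/vy*(.1-b))
    s=W[abs(W[:,1]-.106)<.012];print("edge",[np.round(k,3).tolist() for k in s[::4]])
E
```

```text
line [0.564, -0.1415] [0.5649, -0.1443]
bar [[0.6034, -0.1619], [0.4451, -0.1819]] [[0.4469, -0.1949], [0.5992, -0.1783]]
knobtop [0.578, -0.2218] [0.5794, -0.221]
scene strip rect ((0.44403982162475586, 0.20626387000083923), (0.059013526886701584, 0.3797205984592438), 2.3641517162323)
near 128 -0.1112852 0.38503554
far 126 -0.10617832 0.5227748
edge [[0.39, 0.098], [0.4, 0.103], [0.399, 0.115], [0.482, 0.109], [0.495, 0.111], [0.506, 0.111], [0.519, 0.113], [0.383, 0.114], [0.384, 0.102]]
side strip rect ((0.4444456696510315, 0.20617587864398956), (0.06223968043923378, 0.3819981813430786), 2.3967175483703613)
near 74 -0.11119518 0.3852628
far 70 -0.10847313 0.5209675
edge [[0.384, 0.118], [0.386, 0.104], [0.388, 0.094], [0.402, 0.095], [0.411, 0.095], [0.417, 0.102], [0.417, 0.115], [0.487, 0.106], [0.497, 0.106], [0.506, 0.106], [0.517, 0.109]]
```

jog_arm(
  moves=[
    [[0,0,0],-9.7,0],
    [[0,0,0],-9.7,0],
    [[0,0,0],-9.7,0],
    [[0,0,0],-9.7,0],
    [[0,0,0],-9.7,0],
    [[0,0,0],-9.7,0],
    [[0,0,0],-9.7,0],
    [[0,0,0],-9.7,0],
  ],
  newtons=20,
)

```text
time: 1.15
tool_pos: [0.1993, -0.5921, 0.2223]
ee_rot: [[-0.114, 0.994, -0.0], [0.994, 0.114, 0.001], [0.001, -0.0, -1.0]]
force: [-0.3, 0.4, 0.2]
opening: 0.0882
gripper_force: 0.0
```

jog_arm(
  moves=[
    [[3.0,3.8,0],0,0],
    [[3.0,3.8,0],0,0],
    [[3.0,3.8,0],0,0],
    [[3.0,3.8,0],0,0],
    [[3.0,3.8,0],0,0],
    [[3.0,3.8,0],0,0],
    [[3.0,3.8,0],0,0],
    [[3.0,3.8,0],0,0],
    [[3.0,3.8,0],0,0],
    [[3.0,3.8,0],0,0],
    [[2.7,3.8,0],0,0],
    [[0,0,0],0,0],
  ],
)

```text
time: 2.65
tool_pos: [0.5819, -0.2176, 0.2222]
ee_rot: [[-0.114, 0.993, 0.001], [0.993, 0.114, 0.002], [0.002, 0.001, -1.0]]
force: [0.6, 0.1, -0.2]
opening: 0.0878
gripper_force: 0.0
```

```bash
python3 - <<'E'
from h import *
s=sensors.observe();print({k:np.round(s[k],4).tolist() for k in("time","tool_pos","ee_rot","joint_positions")})
c=get_calibration("wrist");im=get_image("wrist");cv2.imwrite("pics/w1.png",im)
for w,X in dict(line=(.5645,-.143,.09),knob=(.579,-.2213,.1425)).items(): print(w,px("wrist",X,c))
E
```

```text
{'time': 2.65, 'tool_pos': [0.5819, -0.2176, 0.2222], 'ee_rot': [[-0.1144, 0.9934, 0.0006], [0.9934, 0.1144, 0.0025], [0.0024, 0.0009, -1.0]], 'joint_positions': [0.615, 0.4484, -0.4663, 1.5822, 0.2113, 1.1616, 0.2187]}
line [275.31398664 105.39705905]
knob [281.65243851 222.24984428]
```

View pics/w1.png

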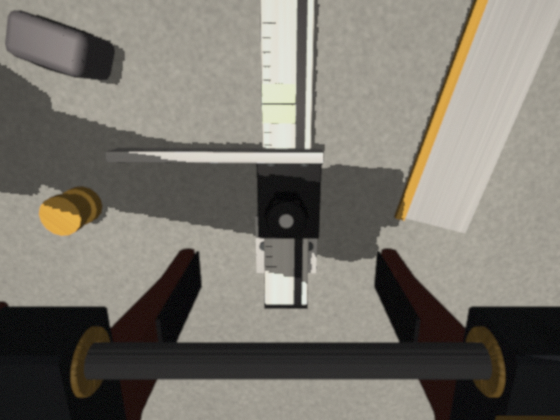

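The wrist view shows the pencil line at row ~103 (columns 263–296), the bar's inner top edge at row ~150 and the knob's top at (286,221).

```bash
python3 - <<'E'
from h import *
c=get_calibration("wrist");g=cv2.cvtColor(cv2.imread("pics/w1.png"),cv2.COLOR_BGR2GRAY).astype(float)
p=g[95:112,268:290].mean(1);print("line rows",95,np.round(p))
p=g[140:170,215:255].mean(1);print("bar rows",140,np.round(p))
p=g[140:170,264:290].mean(1);print("bar rows over rail",140,np.round(p))
ey=np.array([-.110,.994]);ex=np.array([.994,.110]);O=np.array([.4535,.106])
own=lambda X:np.round([(X[:2]-O)@ex,(X[:2]-O)@ey],4)
L=ray("wrist",(279,103.4),.09,c);print("line",L[:2],own(L))
for r_ in (149,150,151,152): print(r_,own(ray("wrist",(240,r_),.115,c)))
K=ray("wrist",(286,221),.1425,c);print("knob",K,own(K))
E
```

```text
line rows 95 [227. 227. 227. 227. 227. 227. 225. 207. 158. 160. 208. 225. 227. 227.
 227. 227. 227.]
bar rows 140 [155. 152. 136. 109.  87.  80.  78.  75.  70.  65.  68.  97. 154. 201.
 218. 219. 219. 218. 217. 215. 211. 196. 160. 113.  85.  79.  79.  79.
  79.  80.]
bar rows over rail 140 [227. 227. 227. 224. 216. 215. 220. 205. 153.  95.  68.  82. 141. 201.
 221. 223. 221. 219. 217. 216. 214. 207. 182. 126.  74.  59.  56.  53.
  52.  52.]
line [ 0.56568692 -0.14394761] [ 0.084  -0.2608]
149 [ 0.0552 -0.2932]
150 [ 0.0552 -0.294 ]
151 [ 0.0551 -0.2947]
152 [ 0.0551 -0.2955]
knob [ 0.58027084 -0.22271187  0.1425    ] [ 0.0899 -0.3407]
```

jog_arm(
  moves=[
    [[-0.5,-0.2,4.0],0,0],
    [[0,0,4.0],0,0],
    [[0,0,3.0],0,0],
    [[0,0,0],0,255],
    [[0,0,0],0,255],
    [[0,0,0],0,255],
    [[0,0,0],0,255],
    [[0,0,0],0,255],
    [[0,0,0],0,255],
    [[0,0,0],0,255],
  ],
  newtons=40,
)

```text
time: 3.95
tool_pos: [0.5818, -0.2268, 0.1131]
ee_rot: [[-0.109, 0.994, 0.007], [0.994, 0.109, 0.0], [-0.001, 0.007, -1.0]]
force: [13.4, -0.8, -6.9]
opening: 0.0294
gripper_force: 40.0
```

jog_arm(
  moves=[
    [[0.3,0.1,0],0,255],
    [[0.4,0,0],0,255],
    [[0.4,0,0],0,255],
    [[0.4,0,0],0,255],
    [[0.4,0,0],0,255],
    [[0.4,0,0],0,255],
    [[0.4,0,0],0,255],
    [[0.4,0,0],0,255],
    [[0.2,0,0],0,255],
    [[0.1,0,0],0,255],
    [[0,0,0],0,255],
    [[0,0,0],0,255],
  ],
)

```text
time: 5.45
tool_pos: [0.5785, -0.196, 0.1132]
ee_rot: [[-0.107, 0.994, 0.006], [0.994, 0.107, -0.003], [-0.004, 0.006, -1.0]]
force: [11.3, -7.7, -8.0]
opening: 0.0297
gripper_force: 40.0
```

```bash
cat > gap.py <<'E'
from h import *
import sys
c=get_calibration("wrist");im=get_image("wrist");cv2.imwrite(sys.argv[1],im)
s=sensors.observe();print(np.round(s["tool_pos"],4),s["time"])
ey=np.array([-.110,.994]);ex=np.array([.994,.110]);O=np.array([.4535,.106])
W=lambda x,y,z:np.append(O+x*ex+y*ey,z)
g=cv2.cvtColor(im,cv2.COLOR_BGR2GRAY)
for nm,xs,z in(("bar",np.linspace(.02,.06,9),.115),("line",np.linspace(.078,.09,7),.09)):
    ys=np.arange(-.33,-.24,.0005)
    pr=np.mean([[g[tuple(np.clip(px("wrist",W(x,y,z),c)[::-1].round().astype(int),0,(419,559)))] for y in ys] for x in xs],0)
    print(nm,[(round(y*1e3,1),int(v)) for y,v in zip(ys,pr)][40:160:1 if nm=="line" else 1][::2])
E
python3 gap.py pics/w2.png
```

```text
[ 0.5785 -0.196   0.1132] 5.5
bar [(np.float64(-310.0), 92), (np.float64(-309.0), 91), (np.float64(-308.0), 92), (np.float64(-307.0), 94), (np.float64(-306.0), 93), (np.float64(-305.0), 93), (np.float64(-304.0), 92), (np.float64(-303.0), 92), (np.float64(-302.0), 92), (np.float64(-301.0), 92), (np.float64(-300.0), 91), (np.float64(-299.0), 91), (np.float64(-298.0), 92), (np.float64(-297.0), 91), (np.float64(-296.0), 91), (np.float64(-295.0), 91), (np.float64(-294.0), 91), (np.float64(-293.0), 91), (np.float64(-292.0), 91), (np.float64(-291.0), 91), (np.float64(-290.0), 91), (np.float64(-289.0), 91), (np.float64(-288.0), 90), (np.float64(-287.0), 90), (np.float64(-286.0), 90), (np.float64(-285.0), 91), (np.float64(-284.0), 91), (np.float64(-283.0), 91), (np.float64(-282.0), 92), (np.float64(-281.0), 92), (np.float64(-280.0), 91), (np.float64(-279.0), 90), (np.float64(-278.0), 90), (np.float64(-277.0), 90), (np.float64(-276.0), 90), (np.float64(-275.0), 91), (np.float64(-274.0), 90), (np.float64(-273.0), 91), (np.float64(-272.0), 91), (np.float64(-271.0), 92), (np.float64(-270.0), 130)
[... 1394 characters left out ...]
), (np.float64(-276.0), 102), (np.float64(-275.0), 203), (np.float64(-274.0), 224), (np.float64(-273.0), 225), (np.float64(-272.0), 226), (np.float64(-271.0), 227), (np.float64(-270.0), 228), (np.float64(-269.0), 229), (np.float64(-268.0), 230), (np.float64(-267.0), 203), (np.float64(-266.0), 90), (np.float64(-265.0), 72), (np.float64(-264.0), 72), (np.float64(-263.0), 93), (np.float64(-262.0), 213), (np.float64(-261.0), 241), (np.float64(-260.0), 240), (np.float64(-259.0), 193), (np.float64(-258.0), 136), (np.float64(-257.0), 209), (np.float64(-256.0), 242), (np.float64(-255.0), 242), (np.float64(-254.0), 242), (np.float64(-253.0), 242), (np.float64(-252.0), 242), (np.float64(-251.0), 242)]
```

View pics/w2.png

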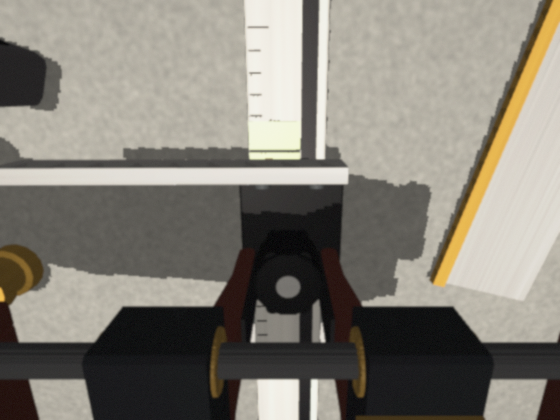

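The wrist view shows the stop's inner edge at row ~168 with the line just beyond it at row ~151. It measures 3.5 mm short, so I'll nudge it on.

jog_arm(
  moves=[
    [[0.2,0,0],0,255],
    [[0.15,0,0],0,255],
    [[0,0,0],0,255],
    [[0,0,0],0,255],
  ],
)

```text
time: 6.0
tool_pos: [0.5781, -0.1926, 0.1131]
ee_rot: [[-0.107, 0.994, 0.006], [0.994, 0.107, -0.003], [-0.004, 0.006, -1.0]]
force: [11.3, -7.7, -7.0]
opening: 0.0294
gripper_force: 40.0
```

```bash
sed -i 's/print(nm,\[.*/print(nm,[(float(round(y*1e3,1)),int(v)) for y,v in zip(ys,pr) if -.267<y<-.2515])/' gap.py; python3 gap.py pics/w3.png
```

```text
[ 0.5781 -0.1925  0.1131] 6.05
bar [(-267.0, 98), (-266.5, 129), (-266.0, 178), (-265.5, 210), (-265.0, 220), (-264.5, 222), (-264.0, 224), (-263.5, 225), (-263.0, 225), (-262.5, 224), (-262.0, 225), (-261.5, 226), (-261.0, 225), (-260.5, 226), (-260.0, 226), (-259.5, 225), (-259.0, 219), (-258.5, 187), (-258.0, 127), (-257.5, 80), (-257.0, 71), (-256.5, 72), (-256.0, 73), (-255.5, 73), (-255.0, 76), (-254.5, 82), (-254.0, 88), (-253.5, 91), (-253.0, 91), (-252.5, 91), (-252.0, 92)]
line [(-267.0, 228), (-266.5, 228), (-266.0, 229), (-265.5, 229), (-265.0, 230), (-264.5, 230), (-264.0, 226), (-263.5, 203), (-263.0, 143), (-262.5, 88), (-262.0, 73), (-261.5, 72), (-261.0, 72), (-260.5, 72), (-260.0, 72), (-259.5, 74), (-259.0, 72), (-258.5, 81), (-258.0, 122), (-257.5, 190), (-257.0, 231), (-256.5, 241), (-256.0, 242), (-255.5, 242), (-255.0, 242), (-254.5, 242), (-254.0, 242), (-253.5, 242), (-253.0, 242), (-252.5, 242), (-252.0, 242)]
```

jog_arm(
  moves=[
    [[0,0,0],0,0],
    [[0,0,0],0,0],
    [[0,0,0],0,0],
    [[0,0,0],0,0],
    [[0,0,-1.0],0,0],
    [[0,0,-3.5],0,0],
    [[0,0,-3.5],0,0],
    [[0,0,0],0,0],
  ],
)

```text
time: 7.05
tool_pos: [0.5769, -0.19, 0.1964]
ee_rot: [[-0.108, 0.994, 0.006], [0.994, 0.108, -0.002], [-0.002, 0.005, -1.0]]
force: [0.1, 0.4, 0.1]
opening: 0.088
gripper_force: 0.0
```

```bash
python3 gap.py pics/w4.png
```

```text
[ 0.5759 -0.19    0.1944] 7.1
bar [(-267.0, 133), (-266.5, 133), (-266.0, 171), (-265.5, 201), (-265.0, 213), (-264.5, 213), (-264.0, 216), (-263.5, 218), (-263.0, 218), (-262.5, 219), (-262.0, 219), (-261.5, 220), (-261.0, 220), (-260.5, 220), (-260.0, 219), (-259.5, 210), (-259.0, 210), (-258.5, 175), (-258.0, 116), (-257.5, 73), (-257.0, 73), (-256.5, 66), (-256.0, 70), (-255.5, 77), (-255.0, 77), (-254.5, 81), (-254.0, 83), (-253.5, 92), (-253.0, 91), (-252.5, 114), (-252.0, 142)]
line [(-267.0, 220), (-266.5, 220), (-266.0, 221), (-265.5, 223), (-265.0, 223), (-264.5, 224), (-264.0, 224), (-263.5, 224), (-263.0, 220), (-262.5, 191), (-262.0, 191), (-261.5, 130), (-261.0, 77), (-260.5, 77), (-260.0, 65), (-259.5, 66), (-259.0, 66), (-258.5, 84), (-258.0, 147), (-257.5, 147), (-257.0, 212), (-256.5, 228), (-256.0, 228), (-255.5, 230), (-255.0, 230), (-254.5, 230), (-254.0, 230), (-253.5, 230), (-253.0, 230), (-252.5, 230), (-252.0, 231)]
```

jog_arm(
  moves=[
    [[5.2,-0.7,0],0,0],
    [[5.2,-0.7,0],0,0],
    [[5.2,-0.7,0],0,0],
    [[5.2,-0.7,0],0,0],
    [[5.2,-0.7,0],0,0],
    [[5.2,-0.7,0],0,0],
    [[5.2,-0.7,0],0,0],
    [[5.2,-0.7,0],0,0],
    [[5.2,-0.7,0],0,0],
    [[5.2,-0.7,0],0,0],
    [[5.2,-0.7,0],3.8,0],
    [[0,0,0],0,0],
  ],
)

```text
time: 8.6
tool_pos: [0.4334, 0.3747, 0.1918]
ee_rot: [[-0.049, 0.999, -0.002], [0.999, 0.049, 0.002], [0.002, -0.002, -1.0]]
force: [1.0, 0.3, -0.4]
opening: 0.0878
gripper_force: 0.0
```

```bash
python3 - <<'E'
from h import *
s=sensors.observe();print({k:np.round(s[k],4).tolist() for k in("time","tool_pos","ee_rot")})
c=get_calibration("wrist");im=get_image("wrist");cv2.imwrite("pics/w5.png",im)
hsv=cv2.cvtColor(im,cv2.COLOR_BGR2HSV)
m=cv2.inRange(hsv,(0,0,170),(180,60,255))
for k in sorted(cv2.findContours(m,0,2)[0],key=cv2.contourArea)[-3:]:
    q=cv2.approxPolyDP(k,4,True)[:,0];print(cv2.contourArea(k),[(p.tolist(),np.round(ray("wrist",p,.11,c)[:2],4).tolist()) for p in q])
E
```

```text
{'time': 8.6, 'tool_pos': [0.4334, 0.3747, 0.1918], 'ee_rot': [[-0.0486, 0.9988, -0.0025], [0.9988, 0.0487, 0.0015], [0.0017, -0.0024, -1.0]]}
454.0 [([256, 193], [0.411, 0.3915]), ([306, 196], [0.4464, 0.391]), ([316, 188], [0.453, 0.3972]), ([257, 187], [0.4116, 0.3959])]
511.0 [([384, 312], [0.5137, 0.2998]), ([368, 331], [0.5032, 0.2818]), ([370, 341], [0.5059, 0.2724]), ([396, 341], [0.5268, 0.2735])]
1035.0 [([369, 380], [0.5096, 0.2337]), ([368, 419], [0.5137, 0.1917]), ([393, 419], [0.5355, 0.1928]), ([395, 381], [0.5316, 0.2338])]
```

View pics/w5.png

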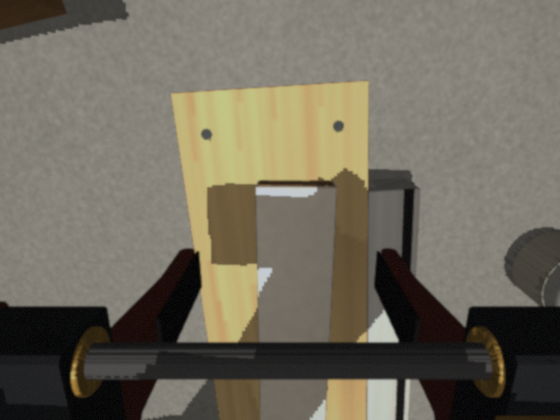

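The stop is still on the line. The strip's inner end shows at row ~184 (columns 256–334), parallel to the tool and 3–4 mm to its +y, so I'll descend in two stages.

jog_arm(
  moves=[
    [[-0.9,0.35,3.5],0,0],
    [[0,0,3.5],0,0],
    [[0,0,2.4],0,0],
    [[0,0,0],0,0],
    [[0,0,0],0,0],
  ],
)

```text
time: 9.28
tool_pos: [0.4412, 0.3611, 0.0993]
ee_rot: [[-0.041, 0.999, 0.001], [0.999, 0.041, 0.0], [0.0, 0.001, -1.0]]
force: [-1.1, -0.1, -0.3]
opening: 0.0875
gripper_force: 0.0
```

jog_arm(
  moves=[
    [[0,-0.15,0.6],0,0],
    [[0,0,0],0,0],
    [[0,0,0],0,255],
    [[0,0,0],0,255],
    [[0,0,0],0,255],
    [[0,0,0],0,255],
    [[0,0,0],0,255],
    [[0,0,0],0,255],
  ],
  newtons=35,
)

```text
time: 10.28
tool_pos: [0.4391, 0.3617, 0.0927]
ee_rot: [[-0.042, 0.999, 0.0], [0.999, 0.042, 0.0], [0.0, 0.0, -1.0]]
force: [0.4, 0.1, 1.9]
opening: 0.0576
gripper_force: 35.0
```

jog_arm(
  moves=[
    [[0,0,0],-2.0,255],
    [[0,0,0],-1.9,255],
    [[-1.0,-0.2,0],0,255],
    [[-1.2,-0.2,0],0,255],
    [[-1.2,-0.2,0],0,255],
    [[-1.2,-0.2,0],0,255],
    [[-1.2,-0.2,0],0,255],
    [[-1.2,-0.2,0],0,255],
    [[-1.0,-0.1,0],0,255],
    [[0,0,0],0,255],
    [[0,0,0],0,255],
  ],
)

```text
time: 11.65
tool_pos: [0.4351, 0.2787, 0.0927]
ee_rot: [[-0.109, 0.994, -0.0], [0.994, 0.109, -0.003], [-0.003, -0.001, -1.0]]
force: [-1.5, -6.0, 6.4]
opening: 0.0581
gripper_force: 35.0
```

jog_arm(
  moves=[
    [[-0.8,0,0],0,255],
    [[-1.0,0,0],0,255],
    [[-1.0,0,0],0,255],
    [[-1.0,0,0],0,255],
    [[-1.0,0,0],0,255],
    [[-1.0,0,0],0,255],
    [[-0.8,0,0],0,255],
    [[-0.5,0,0],0,255],
    [[0,0,0],0,255],
    [[0,0,0],0,255],
    [[0,0,0],0,255],
  ],
)

```text
time: 13.02
tool_pos: [0.4429, 0.209, 0.0926]
ee_rot: [[-0.109, 0.994, -0.0], [0.994, 0.109, -0.002], [-0.002, -0.0, -1.0]]
force: [-0.2, -3.0, 5.5]
opening: 0.0578
gripper_force: 35.0
```

```bash
python3 - <<'E'
from h import *
o=[]
for n,(x,y,w,h) in (("scene",(200,130,200,150)),("side",(200,200,200,150))):
    im=get_image(n); cv2.imwrite(f"pics/{n}6.png",im); o.append(cv2.resize(im[y:y+h,x:x+w],None,fx=4,fy=4,interpolation=cv2.INTER_CUBIC))
z=np.vstack([cv2.resize(k,(400,300)) for k in o]); 
cv2.imwrite("pics/z6.png",np.hstack([o[0][100:600,0:400],o[1][100:600,100:500]]))
E
```

```text
(no output)
```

View pics/z6.png

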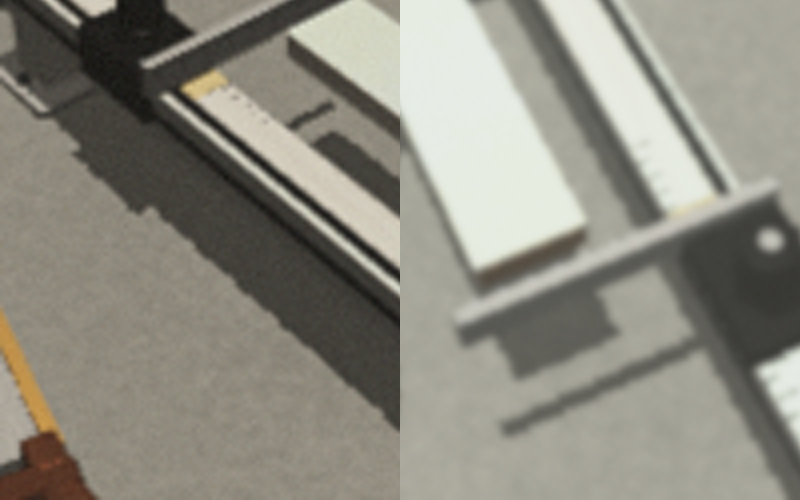

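The strip runs square toward the bar with a visible gap. In side its end corners are at (271.2,282) and (245,292.5).

```bash
python3 - <<'E'
from h import *
ey=np.array([-.110,.994]);ex=np.array([.994,.110]);O=np.array([.4535,.106])
own=lambda X:np.round([(X[:2]-O)@ex,(X[:2]-O)@ey],4)
def s(u,v):return (225+(u-400)/4,225+v/4)
for u,v in((585,228),(480,270)):print("strip end side",own(ray("side",s(u,v),.11)))
for u,v in((772,182),(462,316)):print("bar inner top side",own(ray("side",s(u,v),.115)))
for u,v in((290,40),):print("strip corner scene",own(ray("scene",(200+u/4,155+v/4),.11)))
for u,v in((150,70),(290,8)):print("bar scene",own(ray("scene",(200+u/4,155+v/4),.115)))
print(own(np.array(sensors.observe()["tool_pos"])),np.round(sensors.observe()["tool_pos"],4))
E
```

```text
strip end side [ 0.0259 -0.2451]
strip end side [-0.027  -0.2439]
bar inner top side [ 0.1155 -0.2644]
bar inner top side [-0.0439 -0.2646]
strip corner scene [ 0.0323 -0.2312]
bar scene [ 0.117  -0.2564]
bar scene [ 0.0164 -0.2505]
[0.0008 0.1036] [0.4429 0.209  0.0927]
```

jog_arm(
  moves=[
    [[-0.5,0,0],0,255],
    [[-0.4,0,0],0,255],
    [[-0.3,0,0],0,255],
    [[-0.1,0,0],0,255],
    [[0,0,0],0,255],
  ],
)

```text
time: 13.75
tool_pos: [0.4442, 0.1971, 0.0927]
ee_rot: [[-0.11, 0.994, 0.0], [0.994, 0.11, 0.0], [0.0, 0.0, -1.0]]
force: [0.1, 3.4, 3.8]
opening: 0.0579
gripper_force: 35.0
```

jog_arm(
  moves=[
    [[-0.1,0,0],0,255],
    [[-0.1,0,0],0,255],
    [[0,0,0],0,255],
  ],
)

```text
time: 14.12
tool_pos: [0.4444, 0.1951, 0.0927]
ee_rot: [[-0.11, 0.994, 0.0], [0.994, 0.11, -0.0], [-0.0, 0.0, -1.0]]
force: [0.2, 4.2, 3.4]
opening: 0.0577
gripper_force: 35.0
```

jog_arm(
  moves=[
    [[-0.1,0,0],0,255],
    [[0,0,0],0,255],
  ],
)

```text
time: 14.38
tool_pos: [0.4445, 0.1941, 0.0926]
ee_rot: [[-0.11, 0.994, 0.0], [0.994, 0.11, -0.0], [-0.0, 0.0, -1.0]]
force: [-0.8, 3.8, 3.2]
opening: 0.0579
gripper_force: 35.0
```

jog_arm(
  moves=[
    [[-0.1,0,0],0,255],
    [[0,0,0],0,255],
  ],
)

```text
time: 14.62
tool_pos: [0.4446, 0.1931, 0.0927]
ee_rot: [[-0.11, 0.994, 0.0], [0.994, 0.11, -0.0], [-0.0, 0.0, -1.0]]
force: [0.0, 4.3, 2.9]
opening: 0.0579
gripper_force: 35.0
```

```bash
python3 - <<'E'
from h import *
o=[]
for n,(x,y) in (("scene",(225,130)),("side",(225,250))):
    im=get_image(n); o.append(cv2.resize(im[y:y+75,x:x+100],None,fx=8,fy=8,interpolation=cv2.INTER_CUBIC)[:600,:800])
cv2.imwrite("pics/z7.png",np.vstack([k[:300] if i else k[:300] for i,k in enumerate(o)]))
E
```

```text
(no output)
```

View pics/z7.png

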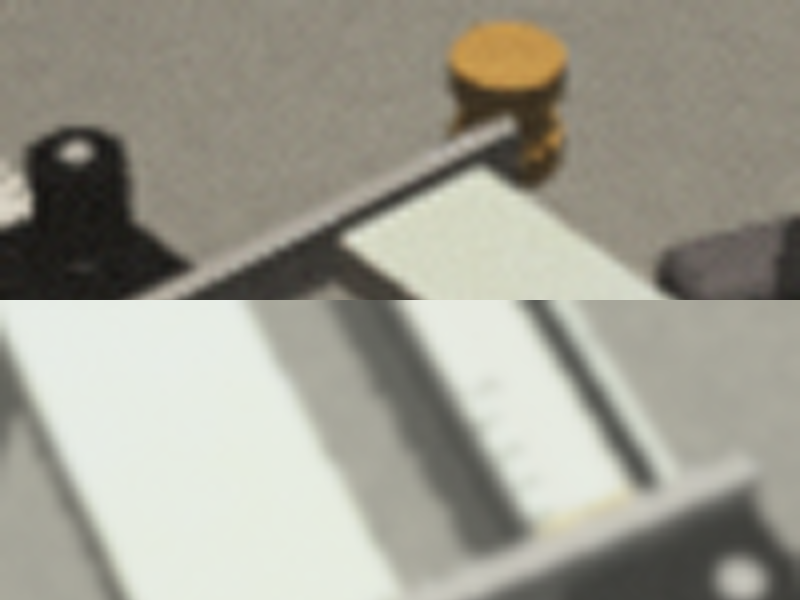

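The strip's end is now within a few millimetres of the bar and square to it (scene corners at zoomed (340,240) and (485,168)). I'll keep creeping and watch the force.

jog_arm(
  moves=[
    [[-0.1,0,0],0,255],
    [[0,0,0],0,255],
  ],
)

```text
time: 14.98
tool_pos: [0.4448, 0.1921, 0.0927]
ee_rot: [[-0.11, 0.994, 0.0], [0.994, 0.11, -0.0], [-0.0, 0.0, -1.0]]
force: [-0.7, 3.8, 3.5]
opening: 0.0578
gripper_force: 35.0
```

jog_arm(
  moves=[
    [[-0.1,0,0],0,255],
    [[0,0,0],0,255],
  ],
)

```text
time: 15.22
tool_pos: [0.4448, 0.1914, 0.0927]
ee_rot: [[-0.11, 0.994, 0.0], [0.994, 0.11, 0.0], [0.0, 0.0, -1.0]]
force: [-0.4, 4.6, 3.9]
opening: 0.0578
gripper_force: 35.0
```

jog_arm(
  moves=[
    [[-0.05,0,0],0,255],
    [[0,0,0],0,255],
  ],
)

```text
time: 15.48
tool_pos: [0.4448, 0.1914, 0.0927]
ee_rot: [[-0.11, 0.994, 0.0], [0.994, 0.11, 0.001], [0.001, 0.0, -1.0]]
force: [-1.0, 6.7, 3.0]
opening: 0.0576
gripper_force: 35.0
```

jog_arm(
  moves=[
    [[-0.05,0,0],0,255],
    [[0,0,0],0,255],
  ],
)

```text
time: 15.72
tool_pos: [0.4448, 0.1913, 0.0927]
ee_rot: [[-0.11, 0.994, 0.0], [0.994, 0.11, 0.002], [0.002, 0.0, -1.0]]
force: [0.5, 7.9, 1.6]
opening: 0.0577
gripper_force: 35.0
```

jog_arm(
  moves=[
    [[0.03,0,0],0,255],
    [[0,0,0],0,255],
    [[0,0,0],0,255],
    [[0,0,0],0,255],
  ],
)

```text
time: 16.23
tool_pos: [0.4448, 0.1913, 0.0927]
ee_rot: [[-0.11, 0.994, 0.0], [0.994, 0.11, 0.001], [0.001, 0.0, -1.0]]
force: [-0.2, 5.3, 2.2]
opening: 0.0578
gripper_force: 35.0
```

```bash
python3 - <<'E'
from h import *
im=get_image("side");a=cv2.imread("pics/side6.png")
# stop moved? shift of the knob/bar patch between before and after contact
p=lambda k:np.float32(cv2.cvtColor(k,cv2.COLOR_BGR2GRAY)[265:345,285:345])
print(cv2.phaseCorrelate(p(a),p(im)))
o=cv2.resize(im[230:330,200:333],(798,600),interpolation=cv2.INTER_CUBIC);cv2.imwrite("pics/z8.png",o)
E
```

```text
((0.017264786553351286, 0.02150341772711073), 0.9940118662516276)
```

View pics/z8.png

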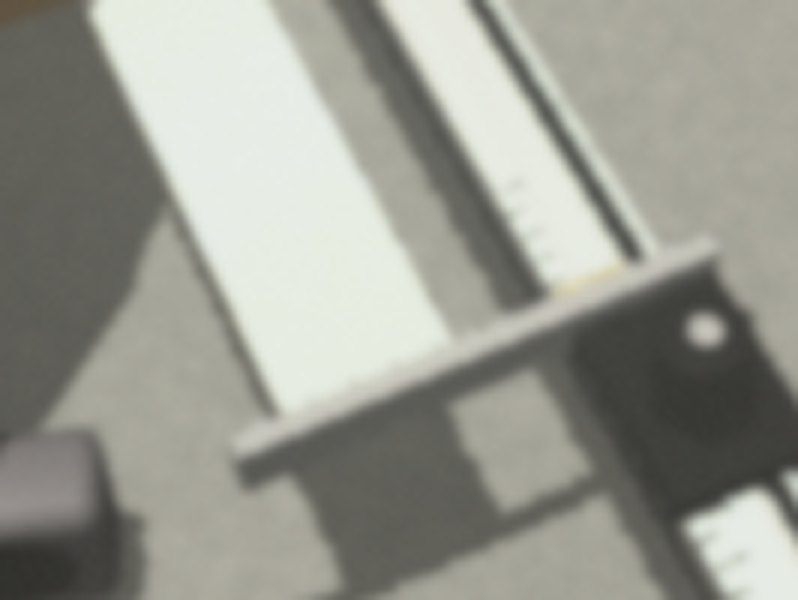

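The strip meets the bar squarely (zoomed (285,420) to (450,345)). The stop has moved less than 0.03 px since before contact.

```bash
python3 -c "
from cell import sign_off
print(sign_off())"
```

```text
the job is handed in; nothing more can be done
None
```

The job is handed in, with no verdict shown: by my measurements the stop stands on the pencil line to within about 1 mm, and the strip is flat, square against the bar and still held by the gripper at 35 N.

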